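# Slide the tub under the spout and tip the avocado in

### The arm

A 7-joint arm with a two-finger parallel gripper is mounted at the origin on the work surface. World frame = base frame: x ahead of the robot, y to its left, z up, the work surface at z = 0. Lengths are in m, angles in rad, forces in N, time in s.
With the tool pointing down it reaches from about 0.425 to 0.925 m from the base axis. Payload 6.8 kg.
Tool frame: the origin (TCP) lies at the centre of the arm's flange, where the gripper is bolted on; the fingertips stand 173 mm ahead of it and the grasp point (between the pads) lies 155 mm ahead of it; z points along the fingers, y is the direction in which the jaws open and shut (so a half turn about z gives the same grasp; the last joint's range is limited). The gripper opens to 85 mm and grips with 20 to 120 N. Pads are 22 mm wide; open, the fingers measure 114 mm over their backs; the gripper's body (76 mm by 85 mm) begins 54 mm behind the grasp point. The pads swing forward as they close: fully open they stand 13 mm farther back than shut.
Start: joints at [-1.244, 0.477, 0.022, 1.555, -0.011, 1.109, -0.083], TCP at [0.284, 0.612, 0.405] pointing down, gripper open.
Joint ranges: [-2.96, 2.96], [-0.34, 2.1], [-1.41, 1.46], [0.24, 2.44], [-1.37, 4.51], [0.17, 1.92], [-2.96, 2.96]. Speed limits (rad/s): [2.39, 2.39, 3.14, 3.14, 3.14, 3.14, 3.14].

### API

Orientations are given as a rotation vector (axis times angle).
In Python, from bench import readout, grab_frame, camera_model, r gives the robot as it stands.
- The arm moves only by the tool apply_moves, never from a script. Its argument "deltas" is a list of rows, each an object with "xyz": the shift along the world's x, y, z in m, a list of three; "turn": the turn about the world's z in rad. In form: [{"xyz": [dx, dy, dz], "turn": turn}, ...]. A call has 1 to 12 rows; each row shifts and turns the commanded pose from where the row before left it; what a row does not reach is not made up. A row lasts 1/12 s, in which the tool goes at most 41.7 mm and 7.16 degrees, less where a joint would pass 70% of its speed; a pose out of reach is approached as far as the arm can. A call with a gripper value outside its range is refused whole. "claw" is the gripper's target within -1 to 1 (shut at 1, half-way at 0, fully open at -1), set as the call begins (left out, the last holds). The fingers move at their own pace and stop on an object; "squeeze" is the grip in N (left out, the last holds). Time passes only in rows, so rows that do not move let the fingers close. It gives the time, the measured TCP pose, the force and the opening at its end, in the units of the state.
- readout.get_obs(): the state, without advancing time (a new reading comes with each control period).
- grab_frame(name): name is "scene" or "top" or "wrist"; returns the picture (420x560x3 uint8, red, green, blue); there is no depth.
- camera_model(name): a dict with "intrinsics" (3x3 intrinsics, pixels), "R" (3x3) and "t" (3): a world point X has camera coordinates R X + t. Camera axes: x right, y down, z forward; pixel columns grow to the right and rows downward; lengths in m; the calibration is good to about 2 mm. A picture is of the moment at which its call begins: read the wrist's pose just before it. camera_model takes no time and is no camera call; for the wrist camera it gives the pose at the moment of the call.
- r.hand_in(): hands the job in, once; it reports no verdict.
The state is a dict: "clock": time; "joints": joint angles; "qvel": joint speeds; "tau": joint torques, N m; "tcp_pos": TCP position; "orientation": TCP orientation; "contact_force": force on the tool from outside, world axes, zero at the start; "moment": the same for the moment, N m; "grip_width": finger opening in m.
Only numpy, scipy, OpenCV 4.12 (cv2) and the standard library are available. Lean on these libraries where they do the work, as an engineer would, in place of code of your own. Each camera call takes 0.05 s, during which the arm holds its last target.

### The job

First slide the blue tub along its rail by its orange grip until it stands centred under the white hopper's spout. Then lift the avocado out of the grey basket, lay it in the hopper's tipping pan and let go, and raise the pan by its red knob so that the avocado slides down the spout into the tub; afterwards let the pan go back down. Leave the lemon and the sweet potato in the basket and do not knock the other things on the table about.

Things in the scene. Friction and masses are not known exactly. Their poses are not given: they have to be found in the camera images.
- tub (a joint): how far the blue tub has slid along its rail from the end nearer the robot, in m: 0 to 0.20. It grows as the tub moves along the rail's +x axis, away from the robot. It slides with about 4 N of friction and stays where it is left.
- rail: the fixed slide rail, 460 mm long, lying on the table roughly along the robot's forward direction. Its x axis is the sliding direction (tub grows along +x), its y axis points to the hopper, z up. Origin on the table, below the tub's centre when tub is 0.
- tub_floor (a point): centre of the tub's inner floor, 29 mm above the table; axes as rail. The blue tub is open-topped, outside 148 mm (along x) by 158 mm (along y), walls 4 mm thick, inner depth 61 mm, rim 90 mm above the table.
- tub_grip (a point): a point on the orange upright grip of the tub, 20 mm below the grip's top; axes as rail. The grip is a post 20 mm wide (along x) by 24 mm (along y), free from 62 mm to 157 mm above the table, standing 33 mm outside the tub's wall on the side away from the hopper. Pinched or pushed along the rail it moves the tub.
- spout_lip (a point): middle of the lower edge of the fixed spout, 112 mm above the table, over the tub's path; axes as rail. The spout is a steel chute 114 mm wide inside (x) rising at 55 degrees towards +y to the pan. The tub is under it when tub_floor and this point are level along the rail's x axis, to 15 mm. The spout's place along the rail differs from start to start.
- hopper: the fixed white hopper that carries the spout and the pan; axes as rail. Origin on the table; spout lip at (0, 30, 112) mm, pan hinge line along x through (0, 75, 168) mm. Its side plates, 126 mm apart over all, reach about 190 mm above the table beside the pan's hinge end.
- pan (a joint): angle of the tipping pan, rad: 0 at rest, up to 1.2 raised, about a hinge parallel to the rail's x axis; the +y end with the knob rises. From about 0.9 the load slides out to the spout. Raising it takes about 3 N at the knob; let go, it sinks back to 0 by itself, damped, in about a second.
- pan_floor (a point): centre of the upper face of the aluminium tipping pan's floor; axes move with the pan: x along the rail, y from hinge to knob, z out of the pan. At rest about 165 mm above the table, sloping down 0.1 rad towards the knob. Inside, the pan is 104 mm wide (x) and 129 mm long (y), open at the hinge end; side and back walls 26 mm above the floor.
- pan_knob (a point): centre of the red knob at the pan's far end, 169 mm from the hinge line; axes as pan_floor. A disc 26 mm in diameter, 24 mm wide along x, on a 10 mm stem, 36 mm beyond the pan's back wall, about 165 mm above the table at rest. Pinch it from above across its 24 mm width, fingers either side along x; it can turn in the fingers.
- basket: the grey open basket, fixed to the table, outside 300 mm (x) by 150 mm (y), 50 mm high, walls and floor 4 mm thick. Origin: centre of its underside. It holds three fruits side by side along its x axis.
- avocado: the dark green avocado, a smooth solid 94 mm long (its x axis) and 54 mm in diameter over the middle 34 mm, slightly flattened on four sides, tapering to both ends, about 0.17 kg. Origin at its centre. It lies on its side on the basket floor, long axis roughly across the basket (along the basket's y), centre 31 mm above the table.
- lemon: the yellow lemon, 88 mm long (its x axis), 54 mm in diameter; stays in the basket. Origin at its centre.
- sweet_potato: the red-brown sweet potato, 96 mm long (its x axis), 54 mm in diameter; stays in the basket. Origin at its centre.
- jar: a closed green glass jar, 72 mm in diameter, 100 mm high, standing in the way; leave it. Origin: centre of its underside.
- oil: an amber oil bottle, 64 mm in diameter, 210 mm high; leave it. Origin: centre of its underside.
- mill: a dark wooden pepper mill, 56 mm in diameter, 150 mm high; leave it. Origin: centre of its underside.
- bowl: a steel bowl, 140 mm in diameter, 60 mm high; leave it. Origin: centre of its underside.
- beaker: a white cup, 72 mm in diameter, 90 mm high; leave it. Origin: centre of its underside.
- tin: a tin with a yellow label, 74 mm in diameter, 110 mm high; leave it. Origin: centre of its underside.

How it is judged:
By the outcome, as a careful person would: the job done as asked, in the order asked, and still so for the second after the job is handed in, with the robot touching nothing.
It also fails if it takes over 61 s, if anything falls off the work surface, if the arm or the gripper's body presses on something with over 40 N, if the wrist force passes 120 N, or if a joint passes its speed limit or range.

## Working session

There is one attempt and no reset: what is moved stays moved. The work goes in short steps, Python scripts to look and compute and a tool call to move; the robot and the scene stay as the last step left them, time stands still between calls to the robot, and variables do not carry over. Pictures are saved under pics/ and viewed, and the job is handed in when it is done.

Besides the shell and the picture viewer there is one more tool, called after ">>>" as name([rows], argument=value, ...), one row to a line, values as JSON. apply_moves: Moves the arm, as the interface text tells. Its arguments: {"type":"object","properties":{"deltas":{"type":"array"},"claw":{"type":"number"},"squeeze":{"type":"number"}},"required":["deltas"]}

```bash
mkdir -p pics; ls
python3 - <<'E'
from bench import readout, grab_frame, camera_model, r
import cv2,numpy as np
o=readout.get_obs(); print(o)
for n in ["scene","top"]:
    im=grab_frame(n); cv2.imwrite(f"pics/{n}0.png",im[:,:,::-1]); m=camera_model(n); print(n,m)
E
```

```text
pics
{'clock': 0.0, 'joints': array([-1.24410185,  0.47777758,  0.02231471,  1.55644637, -0.01148696,
        1.1093032 , -0.08310291]), 'qvel': array([ 3.52577711e-04,  1.30432971e-03,  1.65244742e-03,  1.86782691e-03,
       -1.82239535e-04,  3.26841705e-05,  3.84946585e-04]), 'tau': array([ 6.31270268e-04, -5.96454191e+01,  1.60826214e+00, -2.81195873e+01,
        1.25298905e-02,  9.58147575e-03, -1.00258524e-05]), 'tcp_pos': array([0.28419072, 0.61195212, 0.4037422 ]), 'orientation': array([-6.77478872e-01, -3.06740909e+00,  2.80852994e-03]), 'contact_force': array([ 0.04547431, -0.93760596,  0.11140001]), 'moment': array([ 0.07489216,  0.01649096, -0.02923174]), 'grip_width': 0.0851916383845207}
scene {'intrinsics': array([[403.25180907,   0.        , 274.96696991],
       [  0.        , 403.25180907, 206.01026513],
       [  0.        ,   0.        ,   1.        ]]), 'R': array([[ 0.80753822,  0.5897498 , -0.00878595],
       [ 0.48186833, -0.66826089, -0.56677183],
       [-0.34012488,  0.45345624, -0.82382796]]), 't': array([-0.40191443, -0.14631029,  1.32661648])}
top {'intrinsics': array([[463.39152681,   0.        , 280.86051939],
       [  0.        , 463.39152681, 206.47922118],
       [  0.        ,   0.        ,   1.        ]]), 'R': array([[-6.43792289e-04, -9.99956758e-01,  9.27731336e-03],
       [-9.90892208e-01, -6.11344302e-04, -1.34656078e-01],
       [ 1.34655926e-01, -9.27950806e-03, -9.90848965e-01]]), 't': array([0.03309218, 0.49308183, 1.19996519])}
```

View pics/scene0.png

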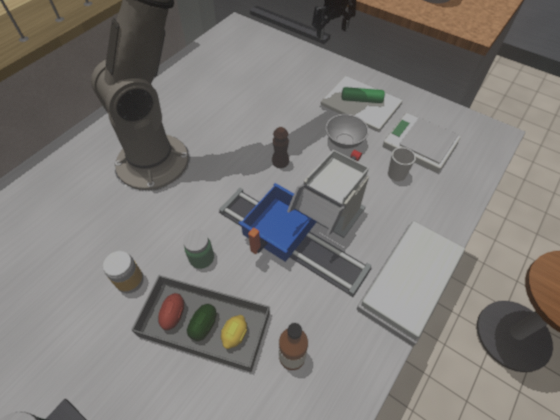

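View pics/top0.png

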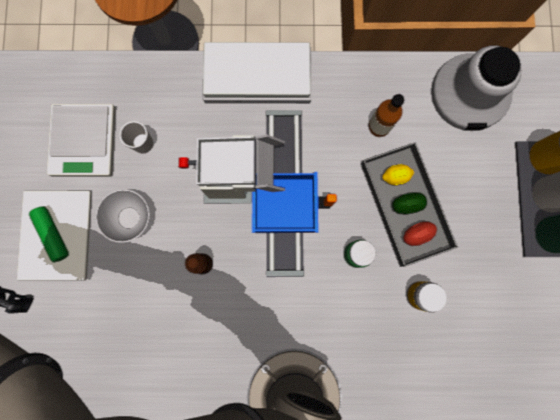

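The scene view shows the tub (blue, ~(280,220)), the orange grip at (255,240), the hopper at (330,190), the red knob at (356,155), and the basket with sweet potato, avocado and lemon at (172,310), (202,322), (234,332). In the top view the same things are: tub (286,203), grip (327,200), knob (184,162), avocado (409,203), and rail ends at rows 112 and 275.

```bash
cat > h.py <<'E'
import cv2,numpy as np
from bench import readout, grab_frame, camera_model, r
def ray(m,uv):
    K,R,t=m["intrinsics"],m["R"],m["t"]
    d=R.T@np.linalg.inv(K)@np.array([uv[0],uv[1],1.]); c=-R.T@t
    return c,d
def onz(m,uv,z):
    c,d=ray(m,uv); return c+d*(z-c[2])/d[2]
def proj(m,X):
    p=m["intrinsics"]@(m["R"]@np.asarray(X,float)+m["t"]); return p[:2]/p[2]
def tri(ms,uvs):
    A=np.zeros((3,3));b=np.zeros(3)
    for m,uv in zip(ms,uvs):
        c,d=ray(m,uv); d=d/np.linalg.norm(d); P=np.eye(3)-np.outer(d,d); A+=P;b+=P@c
    X=np.linalg.solve(A,b); 
    return X,[np.round(proj(m,X)-uv,1) for m,uv in zip(ms,uvs)]
def blobs(im,lo,hi,amin=30,roi=None):
    hsv=cv2.cvtColor(im,cv2.COLOR_RGB2HSV)
    mk=cv2.inRange(hsv,np.array(lo),np.array(hi))
    if roi: 
        z=np.zeros_like(mk); a,b,c,d=roi; z[b:d,a:c]=mk[b:d,a:c]; mk=z
    n,l,s,c=cv2.connectedComponentsWithStats(mk)
    return mk,[(s[i].tolist(),np.round(c[i],1).tolist()) for i in range(1,n) if s[i][4]>=amin]
E
python3 - <<'E'
from h import *
for n in ["scene","top"]:
    im=cv2.imread(f"pics/{n}0.png")[:,:,::-1].copy()
    print(n)
    for k,lo,hi in [("red",(0,150,90),(6,255,255)),("red2",(174,150,90),(180,255,255)),("orange",(5,150,120),(17,255,255)),("blue",(105,150,60),(125,255,255)),("green",(45,120,10),(80,255,110)),("yellow",(22,150,120),(32,255,255))]:
        print(k,blobs(im,lo,hi)[1])
a=cv2.imread("pics/top0.png")[90:290,170:470]; cv2.imwrite("pics/topz.png",cv2.resize(a,(800,533),interpolation=cv2.INTER_CUBIC))
a=cv2.imread("pics/scene0.png")[130:380,130:430]; cv2.imwrite("pics/scz.png",cv2.resize(a,(720,600),interpolation=cv2.INTER_CUBIC))
E
```

```text
scene
red []
red2 []
orange []
blue [([257, 201, 51, 48, 1332], [281.1, 224.9])]
green []
yellow []
top
red [([179, 157, 10, 11, 95], [183.1, 162.3]), ([405, 222, 31, 23, 529], [420.1, 233.3])]
red2 []
orange [([96, 0, 76, 21, 1168], [133.0, 8.2]), ([353, 0, 182, 29, 1361], [430.6, 22.5]), ([327, 194, 10, 9, 79], [331.3, 197.9])]
blue [([252, 172, 67, 61, 3413], [287.1, 204.7])]
green [([393, 193, 33, 21, 541], [409.3, 202.9]), ([41, 207, 27, 54, 635], [53.2, 240.0]), ([536, 215, 24, 37, 475], [549.4, 233.8]), ([345, 243, 14, 24, 83], [349.1, 255.5])]
yellow [([382, 164, 32, 22, 482], [397.9, 174.2])]
```

View pics/topz.png

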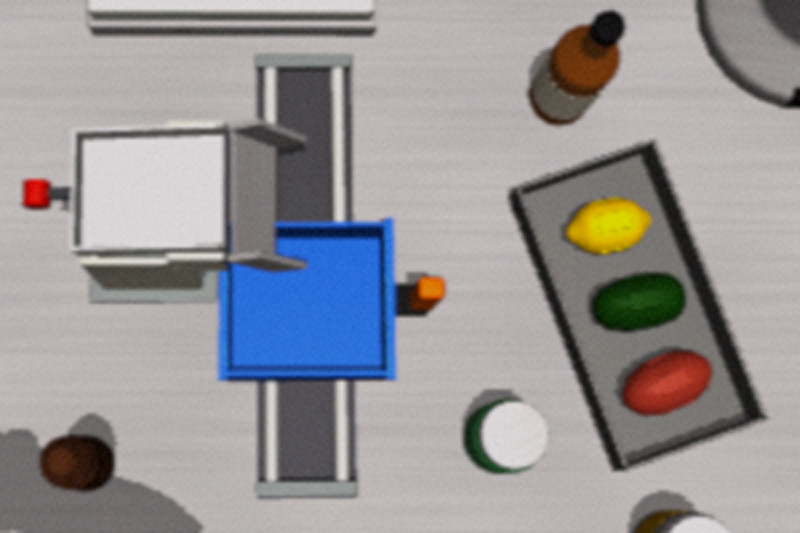

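View pics/scz.png

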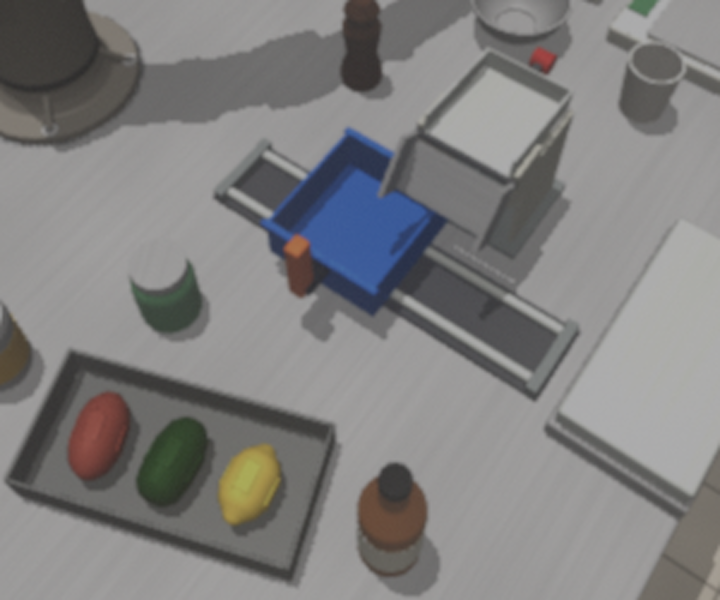

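Run:
```python
from h import *
T=camera_model("top");S=camera_model("scene")
tz=lambda u,v:np.array([170+(u+.5)/2.6667-.5,90+(v+.5)/2.6667-.5])
sz=lambda u,v:np.array([130+(u+.5)/2.4-.5,130+(v+.5)/2.4-.5])
f=lambda n,X:print(n,np.round(X,4))
for n,uv,z in [("railTL",(255,57),.015),("railTR",(351,57),.015),("railBL",(257,497),.015),("railBR",(357,496),.015),
 ("tubTL",(227,222),.09),("tubTR",(393,220),.09),("tubBL",(219,380),.09),("tubBR",(395,380),.09),
 ("grip",(432,287),.157),("gripTop bl",(419,299),.157),("gtr",(444,277),.157),("lipT",(277,137),.112),("lipB",(277,258),.112),("knob",(37,193),.170),
 ("panTL",(75,131),.188),("panTR",(228,128),.195),("panBR",(228,252),.195),("panBL",(75,253),.188),
 ("avo",(639,302),.031),("lemon",(609,225),.031),("sp",(667,382),.031),
 ("bTL",(512,190),.05),("bTR",(653,145),.05),("bBR",(762,415),.05),("bBL",(618,467),.05),
 ("jar",(513,435),.1),("oil",(606,28),.21),("mill",(75,462),.075)]:
  f(n,onz(T,tz(*uv),z))
for n,a,b in [("grip",(432,287),(297,243)),("knob",(37,193),(543,59)),("avo",(639,302),(174,460)),("lip B",(277,258),(385,195)),("bTL",(512,190),(332,432)),("bBL",(618,467),(75,355)),("bBR",(762,415),(12,482)),("railTR",(351,57),(535,392))]:
  X,e=tri([T,S],[tz(*a),sz(*b)]); print(n,np.round(X,4),e)
# fine: avocado axis
im=cv2.imread("pics/top0.png")[:,:,::-1].copy()
for k,lo,hi in [("avo",(45,100,10),(85,255,130)),("lem",(20,130,100),(34,255,255)),("sp",(0,130,60),(8,255,255))]:
  mk,b=blobs(im,lo,hi,100,(365,140,460,270)); 
  ys,xs=np.nonzero(mk); P=np.array([onz(T,(x,y),.031)[:2] for x,y in zip(xs,ys)])
  c=P.mean(0);w,v=np.linalg.eigh(np.cov((P-c).T));a=v[:,1]
  pr=(P-c)@v; print(k,c,"axis deg",np.degrees(np.arctan2(a[1],a[0]))%180,"ext",np.ptp(pr,axis=0), "mid", (pr.max(0)+pr.min(0))/2)
```

```text
railTL [0.763  0.0759 0.015 ]
railTR [ 0.7633 -0.0241  0.015 ]
railBL [0.3097 0.0722 0.015 ]
railBR [ 0.3106 -0.0271  0.015 ]
tubTL [0.572  0.1003 0.09  ]
tubTR [ 0.5742 -0.0593  0.09  ]
tubBL [0.42   0.1068 0.09  ]
tubBR [ 0.42   -0.0595  0.09  ]
grip [ 0.4985 -0.0878  0.157 ]
gripTop bl [ 0.4876 -0.0759  0.157 ]
gtr [ 0.5077 -0.0987  0.157 ]
lipT [0.6499 0.0522 0.112 ]
lipB [0.533  0.0521 0.112 ]
knob [0.5815 0.2668 0.17  ]
panTL [0.6336 0.231  0.188 ]
panTR [0.6346 0.095  0.195 ]
panBR [0.5233 0.0942 0.195 ]
panBL [0.5236 0.2284 0.188 ]
avo [ 0.5032 -0.3106  0.031 ]
lemon [ 0.5818 -0.2832  0.031 ]
sp [ 0.4228 -0.3355  0.031 ]
bTL [ 0.6134 -0.1822  0.05  ]
bTR [ 0.6599 -0.3253  0.05  ]
bBR [ 0.389  -0.4213  0.05  ]
bBL [ 0.3387 -0.2786  0.05  ]
jar [ 0.3679 -0.1681  0.1   ]
oil [ 0.7218 -0.2388  0.21  ]
mill [0.3435 0.2432 0.075 ]
grip [ 0.498  -0.0873  0.1606] [array([-0., -0.]), array([-0.,  0.])]
knob [0.5808 0.2662 0.1725] [array([0., 0.]), array([ 0., -0.])]
avo [ 0.5028 -0.3089  0.0357] [array([-0.1, -0.1]), array([-0.2,  0. ])]
lip B [0.5261 0.0459 0.1148] [array([2.4, 2.5]), array([ 3.2, -0.7])]
bTL [ 0.6163 -0.1874  0.0308] [array([0.6, 0.6]), array([ 0.9, -0.2])]
bBL [ 0.338  -0.284   0.0339] [array([0.4, 0.3]), array([ 0.6, -0.1])]
bBR [ 0.3898 -0.4224  0.0451] [array([-0.3, -0.2]), array([-0.4,  0.1])]
railTR [ 0.7619 -0.0233  0.0209] [array([-0.2, -0.2]), array([-0.3,  0.1])]
avo [ 0.50326901 -0.31073296] axis deg 102.08251047448168 ext [0.05206172 0.09055301] mid [-0.00018093  0.00026252]
lem [ 0.58116102 -0.282382  ] axis deg 103.32936770598415 ext [0.05597757 0.08741917] mid [-0.0003528   0.00040091]
sp [ 0.4221279  -0.33527181] axis deg 113.02923483938511 ext [0.05364133 0.09199629] mid [-0.00022003  0.00017461]
```

>>> apply_moves([
  {"xyz": [0.009, -0.029, 0], "turn": -0.047},
  {"xyz": [0.009, -0.029, 0], "turn": -0.047},
  {"xyz": [0.009, -0.029, 0], "turn": -0.047},
  {"xyz": [0.009, -0.029, 0], "turn": -0.047},
  {"xyz": [0.009, -0.029, 0], "turn": -0.047},
  {"xyz": [0.009, -0.029, 0], "turn": -0.047},
  {"xyz": [0.009, -0.029, 0], "turn": -0.047},
  {"xyz": [0.009, -0.029, 0], "turn": -0.047},
  {"xyz": [0.009, -0.029, 0], "turn": -0.047},
  {"xyz": [0.009, -0.029, 0], "turn": -0.047},
  {"xyz": [0.009, -0.029, 0], "turn": -0.047},
  {"xyz": [0.009, -0.029, 0], "turn": -0.047},
], claw=-1, squeeze=40)

```text
clock: 1.1
tcp_pos: [0.3924, 0.2626, 0.4045]
orientation: [-1.507, -2.756, 0.001]
contact_force: [1.8, -0.4, -0.5]
grip_width: 0.0852
```

>>> apply_moves([
  {"xyz": [0.009, -0.029, 0], "turn": -0.047},
  {"xyz": [0.009, -0.029, 0], "turn": -0.047},
  {"xyz": [0.009, -0.029, 0], "turn": -0.047},
  {"xyz": [0.009, -0.029, 0], "turn": -0.047},
  {"xyz": [0.009, -0.029, 0], "turn": -0.047},
  {"xyz": [0.009, -0.029, 0], "turn": -0.047},
  {"xyz": [0.009, -0.029, 0], "turn": -0.047},
  {"xyz": [0.009, -0.029, 0], "turn": -0.047},
  {"xyz": [0.009, -0.029, 0], "turn": -0.047},
  {"xyz": [0.009, -0.029, 0], "turn": -0.047},
  {"xyz": [0.008, -0.029, 0], "turn": -0.047},
  {"xyz": [0, 0, 0], "turn": -0.047},
])

```text
clock: 2.1
tcp_pos: [0.4907, -0.0606, 0.405]
orientation: [2.222, 2.217, -0.002]
contact_force: [-0.1, 0.2, 0.2]
grip_width: 0.0854
```

Run:
```python
from h import *
m=camera_model("wrist"); im=grab_frame("wrist"); cv2.imwrite("pics/w1.png",im[:,:,::-1])
print(m); print(proj(m,[.498,-.0875,.157]), blobs(im,(5,120,80),(17,255,255),60)[1], readout.get_obs()["tcp_pos"])
```

```text
{'intrinsics': array([[311.42642244,   0.        , 281.89209339],
       [  0.        , 311.42642244, 208.06937464],
       [  0.        ,   0.        ,   1.        ]]), 'R': array([[ 0.9999952 , -0.00237825,  0.00198595],
       [-0.00287648, -0.95080233,  0.30978485],
       [ 0.0011515 , -0.30978908, -0.95080461]]), 't': array([-0.49132623, -0.09683947,  0.36038483])}
[291.27090817 251.83742215] [([279, 206, 25, 56, 1014], [290.9, 238.5])] [ 0.49038216 -0.05801703  0.40464204]
```

View pics/w1.png

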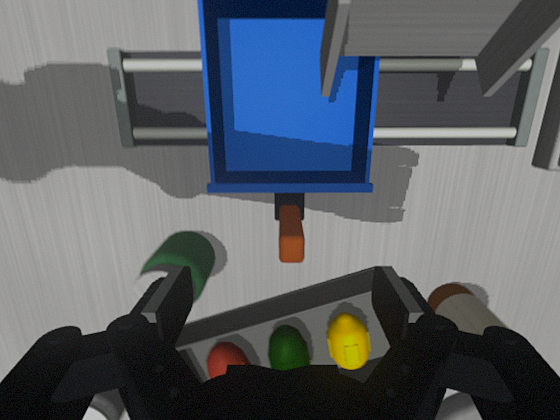

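The wrist view has the grip top at ~(291,247), which agrees with my predicted (291,252). The spout's lower edge runs from ~(347,55) to (493,55), and the rail ends are at u≈108 and 548.

Run:
```python
from h import *
m=camera_model("wrist")
for n,uv,z in [("lipL",(346,55),.112),("lipR",(493,55),.112),("gripTopC",(291,249),.157),("tubL",(208,188),.09),("tubR",(372,188),.09),("railL",(121,146),.015),("railR",(523,145),.015)]:
  print(n,np.round(onz(m,uv,z),4))
a=cv2.imread("pics/w1.png")[0:270,190:560]; cv2.imwrite("pics/w1z.png",cv2.resize(a,None,fx=2.1,fy=2.1,interpolation=cv2.INTER_CUBIC))
```

```text
lipL [0.5395 0.0586 0.112 ]
lipR [0.6514 0.0582 0.112 ]
gripTopC [ 0.4971 -0.082   0.157 ]
tubL [ 0.4211 -0.0509  0.09  ]
tubR [ 0.5748 -0.0514  0.09  ]
railL [ 0.3077 -0.0204  0.015 ]
railR [ 0.7644 -0.0209  0.015 ]
```

View pics/w1z.png

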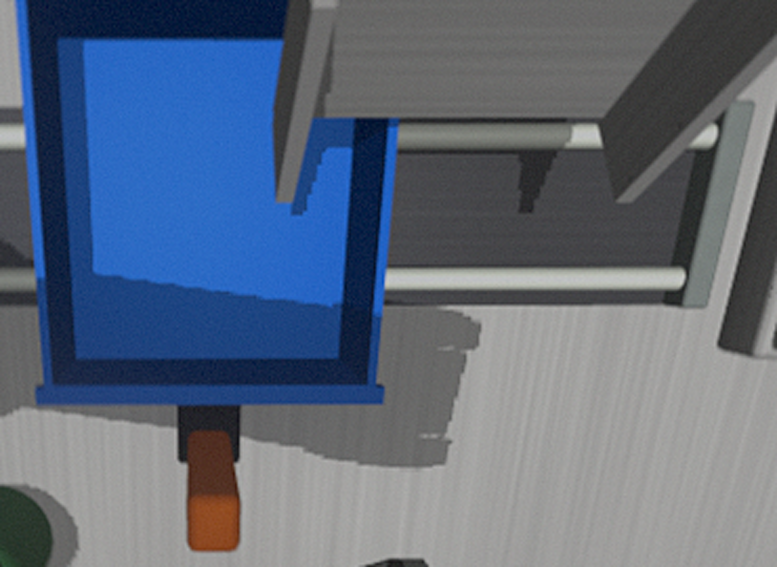

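>>> apply_moves([
  {"xyz": [0.0035, -0.0135, -0.01], "turn": 0.004},
  {"xyz": [0.0035, -0.0135, -0.02], "turn": 0.004},
  {"xyz": [0, 0, -0.02], "turn": 0},
  {"xyz": [0, 0, -0.02], "turn": 0},
  {"xyz": [0, 0, -0.02], "turn": 0},
  {"xyz": [0, 0, -0.015], "turn": 0},
  {"xyz": [0, 0, -0.008], "turn": 0},
  {"xyz": [0, 0, 0], "turn": 0},
])

```text
clock: 2.82
tcp_pos: [0.4966, -0.0809, 0.2901]
orientation: [-2.2, -2.239, 0.004]
contact_force: [-0.4, 0.1, 0.5]
grip_width: 0.0855
```

>>> apply_moves([
  {"xyz": [0, 0, 0], "turn": 0},
  {"xyz": [0, 0, 0], "turn": 0},
  {"xyz": [0, 0, 0], "turn": 0},
  {"xyz": [0, 0, 0], "turn": 0},
  {"xyz": [0, 0, 0], "turn": 0},
  {"xyz": [0, 0, 0], "turn": 0},
], claw=1)

```text
clock: 3.32
tcp_pos: [0.4977, -0.0818, 0.2924]
orientation: [2.203, 2.238, 0.002]
contact_force: [0.4, 1.1, 3.6]
grip_width: 0.0194
```

>>> apply_moves([
  {"xyz": [0.005, 0, 0], "turn": 0},
  {"xyz": [0.008, 0, 0], "turn": 0},
  {"xyz": [0.01, 0, 0], "turn": 0},
  {"xyz": [0.01, 0.0005, 0], "turn": 0},
  {"xyz": [0.01, 0, 0], "turn": 0},
  {"xyz": [0.01, 0, 0], "turn": 0},
  {"xyz": [0.01, 0, 0], "turn": 0},
  {"xyz": [0.01, 0, 0], "turn": 0},
  {"xyz": [0.008, 0, 0], "turn": 0},
  {"xyz": [0.004, 0, 0], "turn": 0},
  {"xyz": [0, 0, 0], "turn": 0},
  {"xyz": [0, 0, 0], "turn": 0},
])

```text
clock: 4.32
tcp_pos: [0.5832, -0.0813, 0.2924]
orientation: [2.203, 2.238, 0.003]
contact_force: [0.9, 0.1, 4.6]
grip_width: 0.0197
```

Run:
```python
from h import *
m=camera_model("wrist"); im=grab_frame("wrist"); cv2.imwrite("pics/w2.png",im[:,:,::-1])
im=grab_frame("scene"); cv2.imwrite("pics/s2.png",cv2.resize(im[130:290,190:400,::-1],None,fx=3.5,fy=3.5,interpolation=cv2.INTER_CUBIC))
np.savez("w2",**m)
o=readout.get_obs();print(o["tcp_pos"],o["contact_force"])
```

```text
[ 0.58311633 -0.08130524  0.29243455] [ 3.61369527 -0.04098675  4.5801801 ]
```

View pics/w2.png

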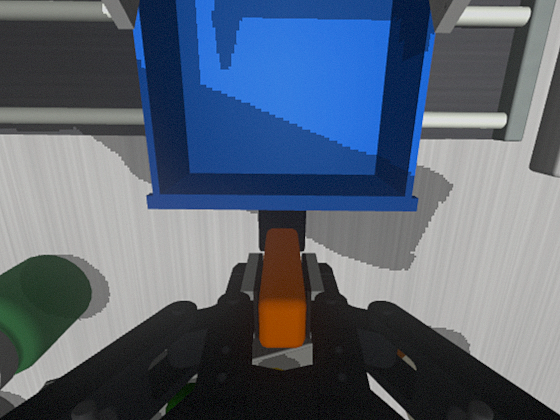

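View pics/s2.png

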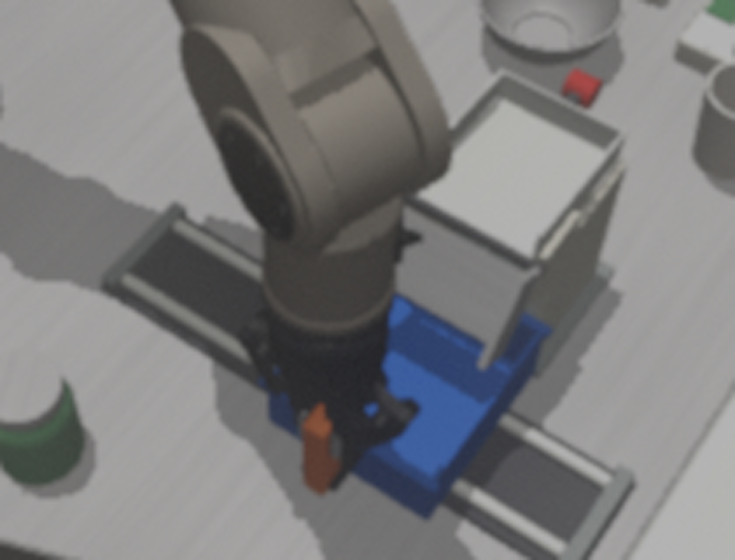

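The tub is centred: its rim corners are at u=148 and 417 (mid 282) and the spout plates at u=120 and 452 (mid 286). I'll release the grip and go to the avocado.

>>> apply_moves([
  {"xyz": [0, 0, 0], "turn": 0},
  {"xyz": [0, 0, 0], "turn": 0},
  {"xyz": [0, 0, 0], "turn": 0},
  {"xyz": [0, 0, 0], "turn": 0},
  {"xyz": [0, 0, 0.015], "turn": 0},
  {"xyz": [0, 0, 0.025], "turn": 0},
  {"xyz": [0, 0, 0.03], "turn": 0},
  {"xyz": [0, 0, 0.03], "turn": 0},
], claw=-0.6)

```text
clock: 5.08
tcp_pos: [0.5818, -0.0813, 0.3921]
orientation: [-2.203, -2.238, 0.003]
contact_force: [0.9, -0.4, -0.2]
grip_width: 0.0682
```

>>> apply_moves([
  {"xyz": [-0.008, -0.022, 0], "turn": 0.02},
  {"xyz": [-0.008, -0.022, 0], "turn": 0.02},
  {"xyz": [-0.008, -0.022, 0], "turn": 0.02},
  {"xyz": [-0.008, -0.022, 0], "turn": 0.02},
  {"xyz": [-0.008, -0.022, 0], "turn": 0.02},
  {"xyz": [-0.008, -0.022, 0], "turn": 0.02},
  {"xyz": [-0.008, -0.022, 0], "turn": 0.02},
  {"xyz": [-0.008, -0.022, 0], "turn": 0.02},
  {"xyz": [-0.008, -0.022, 0], "turn": 0.02},
  {"xyz": [-0.008, -0.022, 0], "turn": 0.02},
  {"xyz": [0, 0, 0], "turn": 0},
  {"xyz": [0, 0, 0], "turn": 0},
])

```text
clock: 6.08
tcp_pos: [0.5012, -0.3027, 0.3916]
orientation: [-1.973, -2.444, 0.001]
contact_force: [0.6, 0.3, 0.6]
grip_width: 0.0683
```

```bash
cat > fr.py <<'E'
from h import *
def fruits(T,im,z=.031,roi=None):
 for k,lo,hi in [("avo",(45,100,10),(85,255,130)),("lem",(20,130,100),(34,255,255)),("sp",(0,130,60),(8,255,255))]:
  mk,b=blobs(im,lo,hi,100,roi)
  if not b: continue
  n,l,s,_=cv2.connectedComponentsWithStats(mk); i=1+np.argmax(s[1:,4]); ys,xs=np.nonzero(l==i)
  P=np.array([onz(T,(x,y),z)[:2] for x,y in zip(xs,ys)])
  c=P.mean(0);w,v=np.linalg.eigh(np.cov((P-c).T));a=v[:,1]
  pr=(P-c)@v; print(k,s[i],np.round(c,4),"axis deg",np.degrees(np.arctan2(a[1],a[0]))%180,"ext",np.round(np.ptp(pr,axis=0),4))
E
python3 - <<'E'
from fr import *
o=readout.get_obs();print(o["tcp_pos"],o["orientation"],o["contact_force"],o["grip_width"])
m=camera_model("wrist"); im=grab_frame("wrist"); cv2.imwrite("pics/w3.png",im[:,:,::-1])
fruits(m,im)
mt=camera_model("top"); im=grab_frame("top"); cv2.imwrite("pics/t3.png",im[:,:,::-1])
print(blobs(im,(105,150,60),(125,255,255))[1])
E
```

```text
[ 0.50121296 -0.30274461  0.39159615] [-1.97313594e+00 -2.44421354e+00  8.69576412e-04] [0.5870644  0.28014946 0.56424928] 0.06830802881073984
avo [ 257  146   51   85 3392] [ 0.5019 -0.3084] axis deg 101.78799801827937 ext [0.0541 0.0944]
lem [ 338  140   49   78 2642] [ 0.5848 -0.2801] axis deg 101.45509276225314 ext [0.0502 0.0848]
sp [ 177  154   55   82 3370] [ 0.4199 -0.3331] axis deg 112.27217029286717 ext [0.0553 0.0941]
[([252, 140, 67, 61, 2666], [293.1, 172.6])]
```

View pics/w3.png

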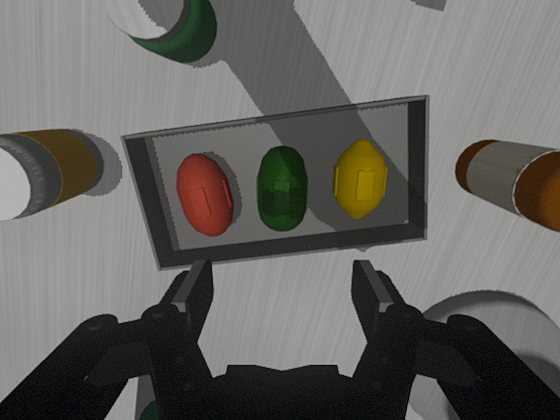

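View pics/t3.png

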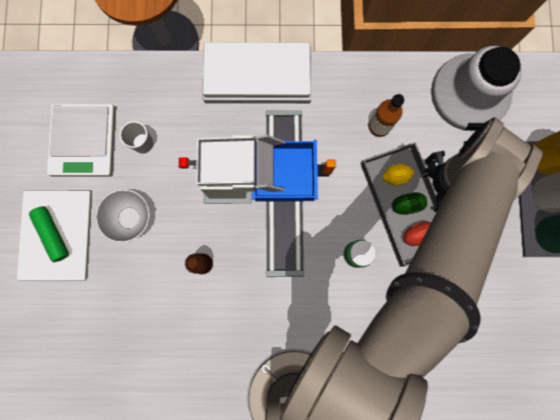

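Both views put the avocado at ≈(0.5025, -0.309) with its axis at 102°, and the tub now stands in front of the spout. I'll descend with the jaws part-open.

>>> apply_moves([
  {"xyz": [0.0015, -0.0065, -0.02], "turn": 0},
  {"xyz": [0, 0, -0.025], "turn": 0},
  {"xyz": [0, 0, -0.025], "turn": 0},
  {"xyz": [0, 0, -0.025], "turn": 0},
  {"xyz": [0, 0, -0.025], "turn": 0},
  {"xyz": [0, 0, -0.02], "turn": 0},
  {"xyz": [0, 0, -0.015], "turn": 0},
  {"xyz": [0, 0, 0], "turn": 0},
])

```text
clock: 6.85
tcp_pos: [0.5035, -0.3054, 0.2335]
orientation: [-1.962, -2.446, 0.001]
contact_force: [-1.0, 0.4, 0.8]
grip_width: 0.0683
```

Run:
```python
from fr import *
o=readout.get_obs();print(o["tcp_pos"],o["orientation"],o["contact_force"],o["grip_width"])
im=grab_frame("wrist"); cv2.imwrite("pics/w4.png",im[:,:,::-1])
```

```text
[ 0.50354406 -0.3053878   0.23345873] [-1.96229978e+00 -2.44576625e+00  1.13790543e-03] [-1.00870946  0.37838227  0.75387541] 0.06827598826274323
```

View pics/w4.png

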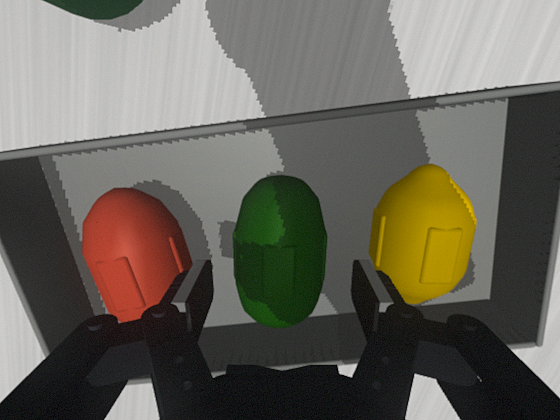

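The view at 0.23 m shows the avocado at (280,250) between the fingers, with the lemon (422,235) and sweet potato (137,255) clear of them.

Run:
```python
from fr import *
im=cv2.imread("pics/w4.png")[:,:,::-1].copy(); m=camera_model("wrist"); fruits(m,im)
print(proj(m,[.5035,-.3054,.035]),proj(m,[.5025,-.309,.031]))
```

```text
avo [  233   176    94   152 11502] [ 0.5031 -0.3119] axis deg 101.07135316476366 ext [0.0563 0.1024]
lem [  375   164   102   140 10198] [ 0.5864 -0.2817] axis deg 110.09847980971527 ext [0.0605 0.0902]
sp [   82   188   110   135 10156] [ 0.4149 -0.3306] axis deg 89.86886291189444 ext [0.0665 0.0933]
[282.44558765 246.85831019] [279.5679575  249.02568138]
```

>>> apply_moves([
  {"xyz": [-0.0005, -0.0045, -0.005], "turn": 0},
  {"xyz": [0, 0, -0.012], "turn": 0},
  {"xyz": [0, 0, -0.012], "turn": 0},
  {"xyz": [0, 0, -0.011], "turn": 0},
  {"xyz": [0, 0, 0], "turn": 0},
  {"xyz": [0, 0, 0], "turn": 0},
])

```text
clock: 7.4
tcp_pos: [0.503, -0.3121, 0.1958]
orientation: [-1.968, -2.446, 0.001]
contact_force: [0.6, 0.5, 0.2]
grip_width: 0.0681
```

>>> apply_moves([
  {"xyz": [0, 0, 0], "turn": 0},
  {"xyz": [0, 0, 0], "turn": 0},
  {"xyz": [0, 0, 0], "turn": 0},
  {"xyz": [0, 0, 0], "turn": 0},
  {"xyz": [0, 0, 0], "turn": 0},
  {"xyz": [0, 0, 0], "turn": 0},
], claw=1, squeeze=40)

```text
clock: 7.9
tcp_pos: [0.5035, -0.3125, 0.1972]
orientation: [1.969, 2.447, 0.0]
contact_force: [-0.1, -0.2, 2.8]
grip_width: 0.0533
```

>>> apply_moves([
  {"xyz": [0, 0, 0.008], "turn": 0},
  {"xyz": [0, 0, 0.02], "turn": 0},
  {"xyz": [0, 0, 0.025], "turn": 0},
  {"xyz": [0, 0, 0.025], "turn": 0},
  {"xyz": [0, 0, 0.025], "turn": 0},
  {"xyz": [0, 0, 0.025], "turn": 0},
  {"xyz": [0, 0, 0.025], "turn": 0},
  {"xyz": [0, 0, 0.025], "turn": 0},
  {"xyz": [0, 0, 0.025], "turn": 0},
  {"xyz": [0, 0, 0.015], "turn": 0},
  {"xyz": [0, 0, 0], "turn": 0},
])

```text
clock: 8.82
tcp_pos: [0.5035, -0.313, 0.4183]
orientation: [1.966, 2.444, 0.003]
contact_force: [-0.1, 0.0, -0.9]
grip_width: 0.0532
```

Run:
```python
from fr import *
o=readout.get_obs();print(o["tcp_pos"],o["orientation"],o["contact_force"],o["grip_width"])
im=grab_frame("wrist"); cv2.imwrite("pics/w5.png",im[:,:,::-1])
im=grab_frame("top"); cv2.imwrite("pics/t5.png",cv2.resize(im[90:290,150:470,::-1],None,fx=2.4,fy=2.4,interpolation=cv2.INTER_CUBIC))
im=grab_frame("scene"); cv2.imwrite("pics/s5.png",im[:,:,::-1])
T=camera_model("top");S=camera_model("scene")
```

```text
[ 0.50354344 -0.31295303  0.4183286 ] [1.96619408 2.44366566 0.00289936] [-0.07231822  0.03959619 -0.91320085] 0.053195794320511046
```

View pics/w5.png

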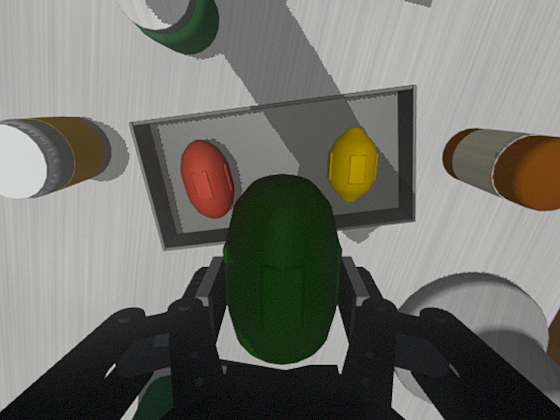

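View pics/t5.png

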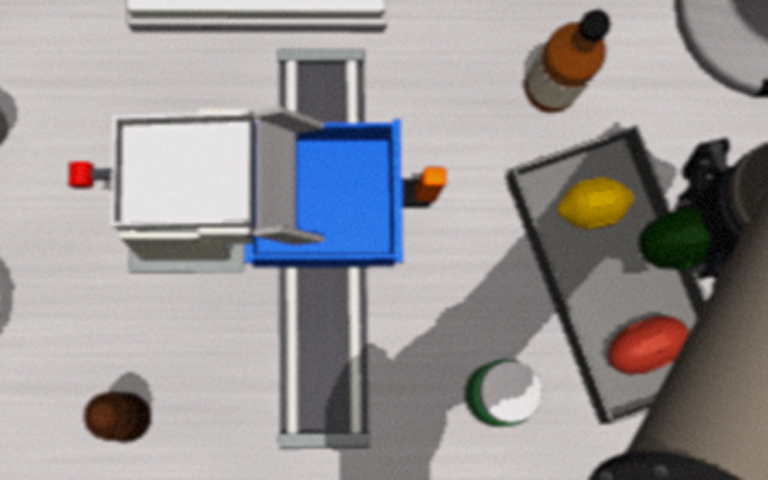

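View pics/s5.png

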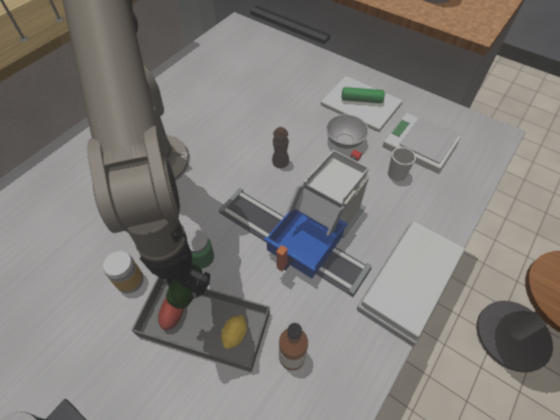

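Run:
```python
from fr import *
T=camera_model("top");S=camera_model("scene"); W=dict(np.load("w2.npz"))
z=lambda u,v:np.array([150+(u+.5)/2.4-.5,90+(v+.5)/2.4-.5])
for n,uv,h in [("tubTR",(398,121),.09),("tubBR",(402,264),.09),("grip",(434,177),.157),("knob",(80,175),.17),("panTL",(116,119),.19),("panBL",(116,227),.19),("panTR",(252,119),.195),("panBR",(252,226),.195),("lipT",(297,128),.112),("lipB",(295,228),.112),("tipT",(324,128),.13),("tipB",(323,239),.13)]:
  print(n,np.round(onz(T,z(*uv),h),4))
for n,uv,h in [("tubL",(148,208),.09),("tubR",(417,208),.09),("tipL",(122,27),.125),("tipR",(443,32),.125)]: print(n,np.round(onz(W,uv,h),4))
im=cv2.imread("pics/w5.png")[:,:,::-1].copy(); m=camera_model("wrist")
fruits(m,im,.418-.155-.011); print(m["R"])
a=cv2.imread("pics/t5.png")[80:300,40:460];cv2.imwrite("pics/t5z.png",cv2.resize(a,None,fx=1.9,fy=1.9))
a=cv2.imread("pics/w2.png")[0:230];cv2.imwrite("pics/w2z.png",cv2.resize(a,None,fx=1.4,fy=1.4))
```

```text
tubTR [ 0.6588 -0.0563  0.09  ]
tubBR [ 0.5028 -0.0589  0.09  ]
grip [ 0.5816 -0.0863  0.157 ]
knob [0.5801 0.268  0.17  ]
panTL [0.6318 0.2301 0.19  ]
panBL [0.5238 0.2276 0.19  ]
panTR [0.6307 0.0961 0.195 ]
panBR [0.524  0.0953 0.195 ]
lipT [0.6447 0.0525 0.112 ]
lipB [0.5374 0.0544 0.112 ]
tipT [0.6398 0.0243 0.13  ]
tipB [0.5227 0.0255 0.13  ]
tubL [ 0.5058 -0.0586  0.09  ]
tubR [ 0.6613 -0.0564  0.09  ]
tipL [0.5199 0.0265 0.125 ]
tipR [0.6445 0.0267 0.125 ]
avo [  223   174   119   190 17216] [ 0.5019 -0.3072] axis deg 100.46199106309118 ext [0.0553 0.1005]
lem [ 329  127   49   75 2690] [ 0.5196 -0.2503] axis deg 101.89383435754064 ext [0.02   0.0314]
sp [ 181  140   53   78 3044] [ 0.4603 -0.2697] axis deg 112.81264613825653 ext [0.0206 0.0343]
[[ 9.76815365e-01  2.14082717e-01 -5.77751704e-04]
 [ 2.03992332e-01 -9.29949445e-01  3.05910375e-01]
 [ 6.49528443e-02 -2.98935812e-01 -9.52060139e-01]]
```

View pics/t5z.png

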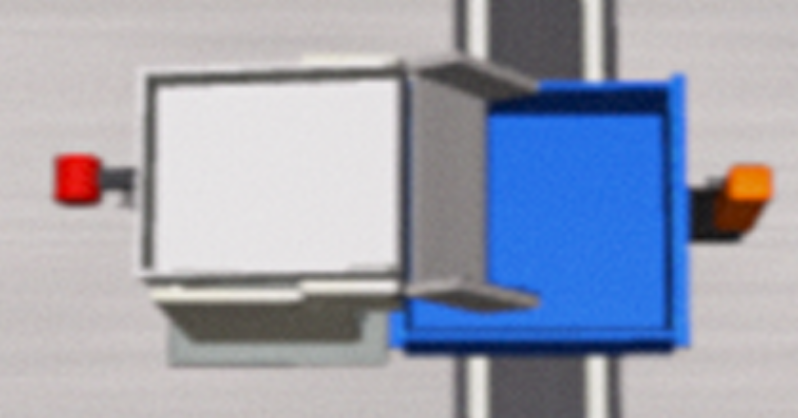

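View pics/w2z.png

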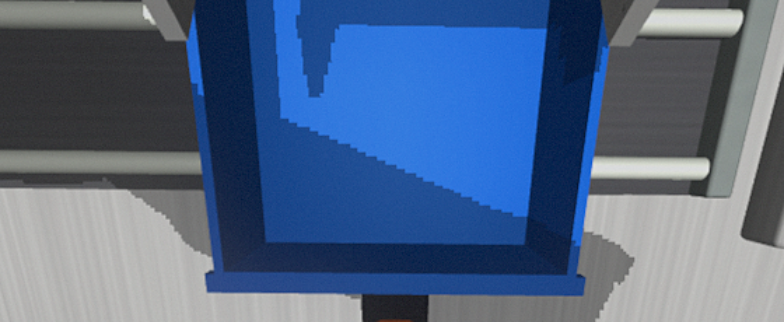

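>>> apply_moves([
  {"xyz": [0.004, 0.015, 0], "turn": -0.0105},
  {"xyz": [0.004, 0.025, 0], "turn": -0.0105},
  {"xyz": [0.004, 0.025, 0], "turn": -0.0105},
  {"xyz": [0.004, 0.025, 0], "turn": -0.0105},
  {"xyz": [0.004, 0.025, 0], "turn": -0.0105},
  {"xyz": [0.004, 0.025, 0], "turn": -0.0105},
  {"xyz": [0.004, 0.025, 0], "turn": -0.0105},
  {"xyz": [0.004, 0.025, 0], "turn": -0.0105},
  {"xyz": [0.004, 0.025, 0], "turn": -0.0105},
  {"xyz": [0.004, 0.025, 0], "turn": -0.0105},
  {"xyz": [0.004, 0.025, 0], "turn": -0.0105},
  {"xyz": [0.004, 0.025, 0], "turn": -0.0105},
])

```text
clock: 9.97
tcp_pos: [0.5507, -0.0209, 0.4128]
orientation: [-2.118, -2.317, 0.004]
contact_force: [0.2, 0.1, -2.6]
grip_width: 0.053
```

>>> apply_moves([
  {"xyz": [0.004, 0.025, 0], "turn": -0.0105},
  {"xyz": [0.004, 0.025, 0], "turn": -0.0105},
  {"xyz": [0.004, 0.025, 0], "turn": -0.0105},
  {"xyz": [0.004, 0.025, 0], "turn": -0.0105},
  {"xyz": [0.004, 0.025, 0], "turn": -0.0105},
  {"xyz": [0.004, 0.025, 0], "turn": -0.0105},
  {"xyz": [0.004, 0.025, 0], "turn": -0.0105},
  {"xyz": [0, 0.012, 0], "turn": -0.0105},
  {"xyz": [0, 0, 0], "turn": 0},
  {"xyz": [0, 0, 0], "turn": 0},
  {"xyz": [0, 0, 0], "turn": 0},
])

```text
clock: 10.88
tcp_pos: [0.5791, 0.1633, 0.4135]
orientation: [-2.216, -2.227, 0.004]
contact_force: [-0.7, -0.5, -2.0]
grip_width: 0.0525
```

Run:
```python
from fr import *
o=readout.get_obs();print(o["tcp_pos"],o["orientation"],o["contact_force"],o["grip_width"])
im=grab_frame("wrist"); cv2.imwrite("pics/w6.png",im[:,:,::-1])
im=grab_frame("scene"); cv2.imwrite("pics/s6.png",cv2.resize(im[100:290,190:430,::-1],None,fx=3,fy=3,interpolation=cv2.INTER_CUBIC))
```

```text
[0.57905464 0.16331853 0.41354783] [-2.21607293 -2.2265985   0.00412143] [-0.70124011 -0.49910708 -1.96127872] 0.052548598989699845
```

View pics/w6.png

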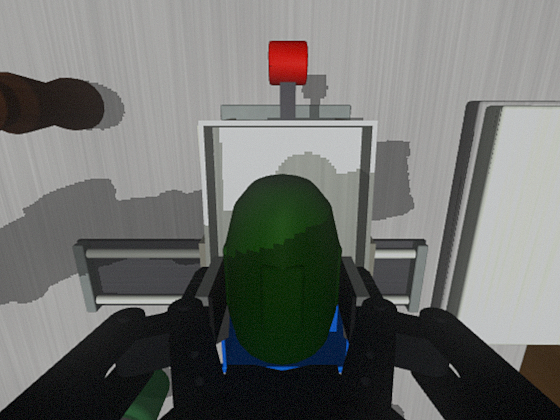

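View pics/s6.png

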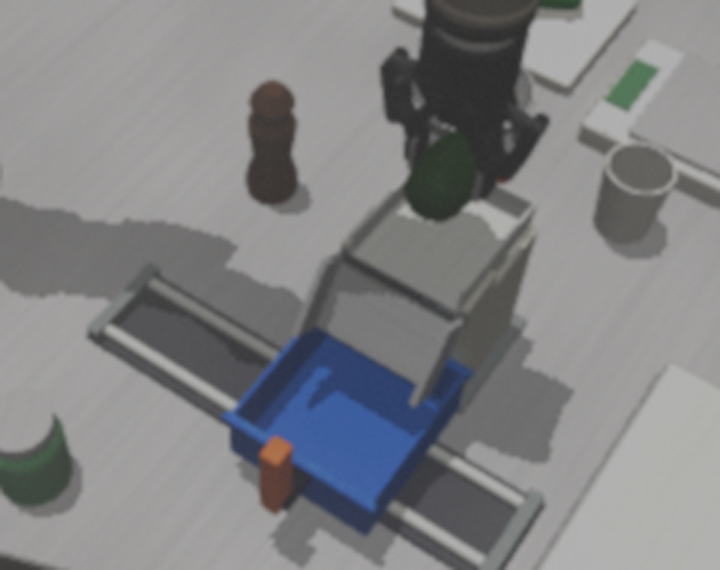

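The avocado hangs over the pan (wrist view: pan back wall at v≈122 from u=198 to 377, knob (288,62)). I'll compute the pan centre from this.

Run:
```python
from fr import *
m=camera_model("wrist")
for n,uv,h in [("L",(198,122),.184),("R",(377,122),.184),("iL",(208,127),.184),("iR",(369,127),.184),("floorL",(217,182),.163),("floorR",(361,182),.163),("knob",(288,45),.175),("knob",(288,62),.175)]:
  print(n,np.round(onz(m,uv,h),4))
im=cv2.imread("pics/w6.png")[:,:,::-1].copy()
fruits(m,im,.4135-.155-.011)
```

```text
L [0.527  0.2331 0.184 ]
R [0.6373 0.2335 0.184 ]
iL [0.5329 0.2302 0.184 ]
iR [0.6327 0.2305 0.184 ]
floorL [0.5319 0.1904 0.163 ]
floorR [0.636  0.1907 0.163 ]
knob [0.5822 0.2775 0.175 ]
knob [0.5823 0.2682 0.175 ]
avo [  223   185   119   180 16712] [0.579  0.1621] axis deg 89.32986796422504 ext [0.058  0.1004]
sp [ 269   41   39   44 1553] [0.5809 0.2592] axis deg 7.0003787980385255 ext [0.0171 0.0161]
```

>>> apply_moves([
  {"xyz": [0.002, 0.002, -0.005], "turn": 0},
  {"xyz": [0, 0, -0.01], "turn": 0},
  {"xyz": [0, 0, -0.012], "turn": 0},
  {"xyz": [0, 0, -0.01], "turn": 0},
  {"xyz": [0, 0, -0.006], "turn": 0},
  {"xyz": [0, 0, -0.003], "turn": 0},
  {"xyz": [0, 0, 0], "turn": 0},
  {"xyz": [0, 0, 0], "turn": 0},
])

```text
clock: 11.65
tcp_pos: [0.5814, 0.1667, 0.3687]
orientation: [2.215, 2.228, -0.0]
contact_force: [0.2, 0.3, -1.0]
grip_width: 0.0526
```

>>> apply_moves([
  {"xyz": [0, 0, -0.002], "turn": 0},
  {"xyz": [0, 0, -0.002], "turn": 0},
  {"xyz": [0, 0, 0], "turn": 0},
  {"xyz": [0, 0, 0], "turn": 0},
])

```text
clock: 11.98
tcp_pos: [0.5813, 0.1667, 0.3648]
orientation: [2.215, 2.228, 0.0]
contact_force: [-0.9, 0.9, -2.1]
grip_width: 0.0533
```

>>> apply_moves([
  {"xyz": [0, 0, -0.002], "turn": 0},
  {"xyz": [0, 0, -0.001], "turn": 0},
  {"xyz": [0, 0, 0], "turn": 0},
  {"xyz": [0, 0, 0], "turn": 0},
])

```text
clock: 12.32
tcp_pos: [0.5813, 0.1667, 0.3616]
orientation: [-2.215, -2.228, 0.0]
contact_force: [-0.2, 0.2, -2.1]
grip_width: 0.0527
```

Run:
```python
from fr import *
im=grab_frame("wrist"); cv2.imwrite("pics/w7.png",im[:,:,::-1])
im=grab_frame("scene"); cv2.imwrite("pics/s7.png",cv2.resize(im[120:260,240:420,::-1],None,fx=4,fy=4,interpolation=cv2.INTER_CUBIC))
```

```text
(no output)
```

View pics/w7.png

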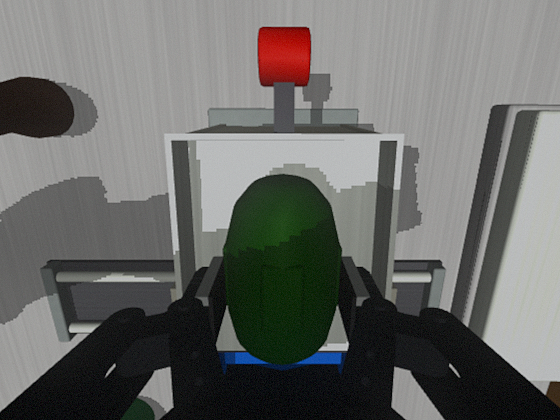

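View pics/s7.png

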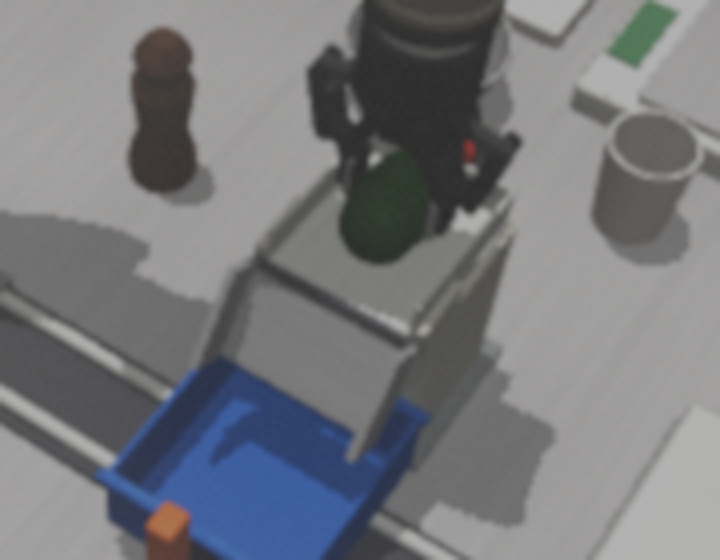

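The avocado (282,270) is between the pan walls with room both sides, and there is no floor contact yet. I'll lower on until the force changes.

>>> apply_moves([
  {"xyz": [0, 0, -0.0015], "turn": 0},
  {"xyz": [0, 0, -0.0015], "turn": 0},
  {"xyz": [0, 0, 0], "turn": 0},
])

```text
clock: 12.67
tcp_pos: [0.5816, 0.1667, 0.3596]
orientation: [-2.215, -2.228, -0.001]
contact_force: [-0.9, -0.1, 4.9]
grip_width: 0.0529
```

>>> apply_moves([
  {"xyz": [0, 0, -0.0015], "turn": 0},
  {"xyz": [0, 0, -0.0015], "turn": 0},
  {"xyz": [0, 0, 0], "turn": 0},
])

```text
clock: 12.92
tcp_pos: [0.5816, 0.1671, 0.3588]
orientation: [-2.214, -2.227, -0.004]
contact_force: [-8.4, 0.7, 20.8]
grip_width: 0.0529
```

>>> apply_moves([
  {"xyz": [0, 0, 0.0025], "turn": 0},
  {"xyz": [0, 0, 0], "turn": 0},
])

```text
clock: 13.08
tcp_pos: [0.5816, 0.1669, 0.3592]
orientation: [2.214, 2.228, 0.003]
contact_force: [-0.8, 1.2, 6.7]
grip_width: 0.0531
```

>>> apply_moves([
  {"xyz": [0, 0, 0], "turn": 0},
  {"xyz": [0, 0, 0], "turn": 0},
  {"xyz": [0, 0, 0], "turn": 0},
  {"xyz": [0, 0, 0], "turn": 0},
  {"xyz": [0, 0, 0.003], "turn": 0},
  {"xyz": [0, 0, 0.006], "turn": 0},
  {"xyz": [0, 0, 0.01], "turn": 0},
  {"xyz": [0, 0, 0.015], "turn": 0},
  {"xyz": [0, 0, 0.025], "turn": 0},
  {"xyz": [0, 0, 0.025], "turn": 0},
  {"xyz": [0, 0, 0], "turn": 0},
], claw=-0.46)

```text
clock: 14.0
tcp_pos: [0.5828, 0.1664, 0.4484]
orientation: [2.213, 2.225, 0.013]
contact_force: [0.9, 0.3, 0.4]
grip_width: 0.0622
```

Run:
```python
from fr import *
o=readout.get_obs();print(o["tcp_pos"],o["orientation"],o["contact_force"],o["grip_width"])
m=camera_model("wrist");im=grab_frame("wrist"); cv2.imwrite("pics/w8.png",im[:,:,::-1])
fruits(m,im,.192)
im=grab_frame("scene"); cv2.imwrite("pics/s8.png",cv2.resize(im[120:260,240:420,::-1],None,fx=4,fy=4,interpolation=cv2.INTER_CUBIC))
```

```text
[0.5828316  0.16637715 0.44844446] [2.21305147 2.22486609 0.01343236] [0.9262848  0.25179971 0.44561392] 0.06220311393825683
avo [ 242  151   73  118 5607] [0.5826 0.1712] axis deg 90.17710907732501 ext [0.0543 0.094 ]
sp [ 262   58   32   36 1051] [0.5813 0.2671] axis deg 174.61923838066588 ext [0.0234 0.0225]
```

View pics/w8.png

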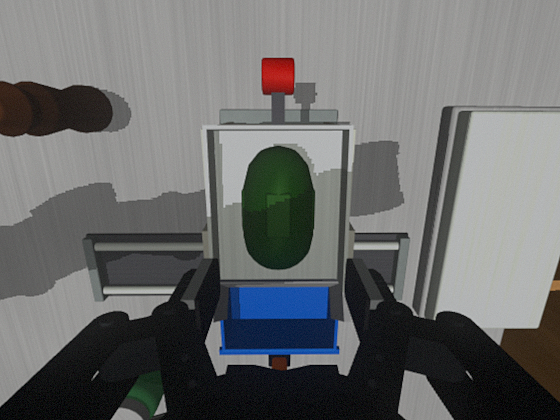

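View pics/s8.png

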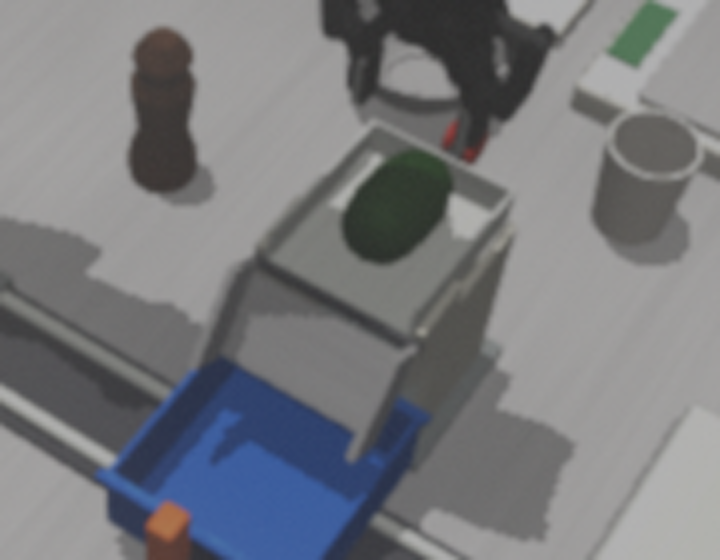

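The avocado lies alone in the middle of the pan, centre (278,208) in the wrist view, ≈(0.583, 0.171), axis along the pan. The knob is at (278,76), ≈(0.581, 0.267). Next I go over the knob.

>>> apply_moves([
  {"xyz": [0, 0.02, 0], "turn": 0},
  {"xyz": [0, 0.025, 0], "turn": 0},
  {"xyz": [0, 0.025, 0], "turn": 0},
  {"xyz": [-0.001, 0.02, 0], "turn": 0},
  {"xyz": [0, 0.01, 0], "turn": 0},
  {"xyz": [0, 0, -0.02], "turn": 0},
  {"xyz": [0, 0, -0.02], "turn": 0},
  {"xyz": [0, 0, -0.02], "turn": 0},
  {"xyz": [0, 0, 0], "turn": 0},
  {"xyz": [0, 0, 0], "turn": 0},
])

```text
clock: 14.93
tcp_pos: [0.5801, 0.266, 0.3812]
orientation: [-2.215, -2.227, 0.005]
contact_force: [-0.2, -0.4, 1.2]
grip_width: 0.0621
```

Run:
```python
from fr import *
o=readout.get_obs();print(o["tcp_pos"],o["orientation"],o["contact_force"],o["grip_width"])
m=camera_model("wrist");im=grab_frame("wrist"); cv2.imwrite("pics/w9.png",im[:,:,::-1])
mk,b=blobs(im,(0,150,60),(8,255,255),100);print(b)
for z in (.165,.178): print(onz(m,b[0][1],z))
print(proj(m,[.5815,.267,.165]))
```

```text
[0.58005471 0.26598058 0.38119639] [-2.21540761 -2.22690244  0.00498851] [-0.21249638 -0.42335042  1.21612426] 0.06206597364546057
[([267, 213, 39, 40, 1200], [285.4, 232.8])]
[0.58158974 0.2682552  0.165     ]
[0.58142918 0.27365151 0.178     ]
[285.24407645 234.61085728]
```

View pics/w9.png

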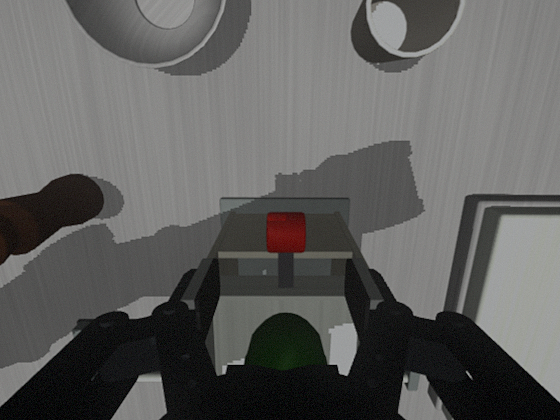

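The knob is seen at (285,233), ≈(0.5815, 0.268), 1–2 mm from the grasp axis. I'll go down and pinch.

>>> apply_moves([
  {"xyz": [0.0015, 0.002, -0.01], "turn": 0},
  {"xyz": [0, 0, -0.015], "turn": 0},
  {"xyz": [0, 0, -0.015], "turn": 0},
  {"xyz": [0, 0, -0.012], "turn": 0},
  {"xyz": [0, 0, -0.008], "turn": 0},
  {"xyz": [0, 0, 0], "turn": 0},
  {"xyz": [0, 0, 0], "turn": 0},
])

```text
clock: 15.57
tcp_pos: [0.582, 0.2687, 0.3223]
orientation: [2.215, 2.228, -0.0]
contact_force: [-0.5, 0.2, -0.1]
grip_width: 0.0626
```

>>> apply_moves([
  {"xyz": [0, 0, 0], "turn": 0},
  {"xyz": [0, 0, 0], "turn": 0},
  {"xyz": [0, 0, 0], "turn": 0},
  {"xyz": [0, 0, 0], "turn": 0},
  {"xyz": [0, 0, 0], "turn": 0},
  {"xyz": [0, 0, 0], "turn": 0},
], claw=1, squeeze=35)

```text
clock: 16.07
tcp_pos: [0.5817, 0.2688, 0.3231]
orientation: [-2.214, -2.228, -0.001]
contact_force: [-3.6, -1.0, 4.9]
grip_width: 0.023
```

```bash
python3 -c "
import numpy as np
th=np.linspace(0,1.08,25);a=th-.018
y=.169*np.cos(a);z=.169*np.sin(a)
print(np.round(np.c_[np.diff(y),np.diff(z)]*1000,1).tolist());print(y[-1]-y[0],z[-1]-z[0])"
```

```text
[[-0.0, 7.6], [-0.4, 7.6], [-0.7, 7.6], [-1.1, 7.5], [-1.4, 7.5], [-1.7, 7.4], [-2.1, 7.3], [-2.4, 7.2], [-2.7, 7.1], [-3.0, 7.0], [-3.3, 6.8], [-3.6, 6.7], [-3.9, 6.5], [-4.2, 6.3], [-4.5, 6.1], [-4.8, 5.9], [-5.0, 5.7], [-5.3, 5.5], [-5.5, 5.2], [-5.8, 5.0], [-6.0, 4.7], [-6.2, 4.4], [-6.4, 4.1], [-6.6, 3.9]]
-0.08664826209993934 0.15063485604841878
```

>>> apply_moves([
  {"xyz": [0, 0, 0.0076], "turn": 0},
  {"xyz": [0, -0.0004, 0.0076], "turn": 0},
  {"xyz": [0, -0.0007, 0.0076], "turn": 0},
  {"xyz": [0, -0.0011, 0.0075], "turn": 0},
  {"xyz": [0, -0.0014, 0.0075], "turn": 0},
  {"xyz": [0, -0.0017, 0.0074], "turn": 0},
  {"xyz": [0, -0.0021, 0.0073], "turn": 0},
  {"xyz": [0, -0.0024, 0.0072], "turn": 0},
  {"xyz": [0, -0.0027, 0.0071], "turn": 0},
  {"xyz": [0, -0.003, 0.007], "turn": 0},
  {"xyz": [0, -0.0033, 0.0068], "turn": 0},
  {"xyz": [0, -0.0036, 0.0067], "turn": 0},
])

```text
clock: 17.07
tcp_pos: [0.5818, 0.2456, 0.4099]
orientation: [2.215, 2.228, -0.001]
contact_force: [1.0, -3.9, -8.7]
grip_width: 0.0232
```

>>> apply_moves([
  {"xyz": [0, -0.0039, 0.0065], "turn": 0},
  {"xyz": [0, -0.0042, 0.0063], "turn": 0},
  {"xyz": [0, -0.0045, 0.0061], "turn": 0},
  {"xyz": [0, -0.0048, 0.0059], "turn": 0},
  {"xyz": [0, -0.005, 0.0057], "turn": 0},
  {"xyz": [0, -0.0053, 0.0055], "turn": 0},
  {"xyz": [0, -0.0055, 0.0052], "turn": 0},
  {"xyz": [0, -0.0058, 0.005], "turn": 0},
  {"xyz": [0, -0.006, 0.0047], "turn": 0},
  {"xyz": [0, -0.0062, 0.0044], "turn": 0},
  {"xyz": [0, -0.0064, 0.0041], "turn": 0},
  {"xyz": [0, -0.0066, 0.0039], "turn": 0},
])

```text
clock: 18.07
tcp_pos: [0.5819, 0.1822, 0.4736]
orientation: [-2.214, -2.229, -0.002]
contact_force: [1.9, 0.2, -5.7]
grip_width: 0.0233
```

>>> apply_moves([
  {"xyz": [0, 0, 0], "turn": 0},
  {"xyz": [0, 0, 0], "turn": 0},
  {"xyz": [0, 0, 0], "turn": 0},
  {"xyz": [0, 0, 0], "turn": 0},
  {"xyz": [0, 0, 0], "turn": 0},
  {"xyz": [0, 0, 0], "turn": 0},
])

```text
clock: 18.57
tcp_pos: [0.5819, 0.1826, 0.4733]
orientation: [2.214, 2.229, 0.001]
contact_force: [-0.5, 0.8, 2.0]
grip_width: 0.0233
```

Run:
```python
from fr import *
o=readout.get_obs();print(o["tcp_pos"],o["orientation"],o["contact_force"],o["grip_width"])
im=grab_frame("wrist"); cv2.imwrite("pics/w10.png",im[:,:,::-1])
im=grab_frame("scene"); cv2.imwrite("pics/s10.png",cv2.resize(im[120:290,220:420,::-1],None,fx=3.5,fy=3.5,interpolation=cv2.INTER_CUBIC))
```

```text
[0.58191271 0.18263805 0.47331972] [2.21391140e+00 2.22877575e+00 1.48226198e-03] [-0.46575985  0.82970096  2.00212333] 0.02330174527976576
```

View pics/s10.png

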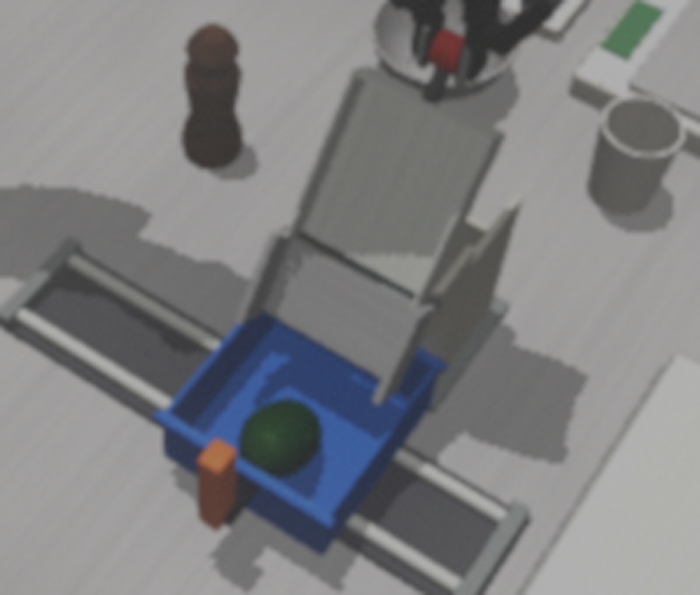

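View pics/w10.png

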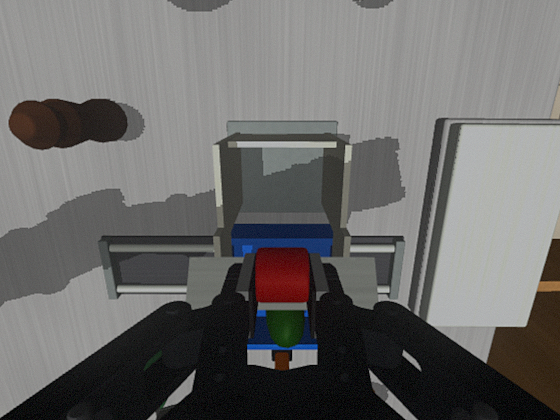

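The avocado is in the tub (scene crop (280,437)) and the pan is empty. I'll lead the knob back down the same arc before releasing.

>>> apply_moves([
  {"xyz": [0, 0.0066, -0.0039], "turn": 0},
  {"xyz": [0, 0.0064, -0.0041], "turn": 0},
  {"xyz": [0, 0.0062, -0.0044], "turn": 0},
  {"xyz": [0, 0.006, -0.0047], "turn": 0},
  {"xyz": [0, 0.0058, -0.005], "turn": 0},
  {"xyz": [0, 0.0055, -0.0052], "turn": 0},
  {"xyz": [0, 0.0053, -0.0055], "turn": 0},
  {"xyz": [0, 0.005, -0.0057], "turn": 0},
  {"xyz": [0, 0.0048, -0.0059], "turn": 0},
  {"xyz": [0, 0.0045, -0.0061], "turn": 0},
  {"xyz": [0, 0.0042, -0.0063], "turn": 0},
  {"xyz": [0, 0.0039, -0.0065], "turn": 0},
])

```text
clock: 19.67
tcp_pos: [0.5817, 0.2471, 0.4088]
orientation: [-2.214, -2.228, -0.0]
contact_force: [-2.1, 3.5, 3.1]
grip_width: 0.0234
```

>>> apply_moves([
  {"xyz": [0, 0.0036, -0.0067], "turn": 0},
  {"xyz": [0, 0.0033, -0.0068], "turn": 0},
  {"xyz": [0, 0.003, -0.007], "turn": 0},
  {"xyz": [0, 0.0027, -0.0071], "turn": 0},
  {"xyz": [0, 0.0024, -0.0072], "turn": 0},
  {"xyz": [0, 0.0021, -0.0073], "turn": 0},
  {"xyz": [0, 0.0017, -0.0074], "turn": 0},
  {"xyz": [0, 0.0014, -0.0075], "turn": 0},
  {"xyz": [0, 0.0011, -0.0075], "turn": 0},
  {"xyz": [0, 0.0007, -0.0076], "turn": 0},
  {"xyz": [0, 0.0004, -0.006], "turn": 0},
  {"xyz": [0, 0, 0], "turn": 0},
])

```text
clock: 20.67
tcp_pos: [0.5817, 0.2689, 0.3297]
orientation: [2.215, 2.228, -0.001]
contact_force: [-1.4, 5.1, 0.2]
grip_width: 0.0235
```

>>> apply_moves([
  {"xyz": [0, 0, 0], "turn": 0},
  {"xyz": [0, 0, 0], "turn": 0},
  {"xyz": [0, 0, 0], "turn": 0},
  {"xyz": [0, 0, 0], "turn": 0},
  {"xyz": [0, 0, 0.005], "turn": 0},
  {"xyz": [0, 0, 0.02], "turn": 0},
  {"xyz": [0, 0, 0.03], "turn": 0},
  {"xyz": [0, 0, 0.03], "turn": 0},
  {"xyz": [0, 0, 0.02], "turn": 0},
  {"xyz": [0, 0, 0], "turn": 0},
  {"xyz": [0, 0, 0], "turn": 0},
  {"xyz": [0, 0, 0], "turn": 0},
], claw=-0.46)

```text
clock: 21.67
tcp_pos: [0.5815, 0.2685, 0.436]
orientation: [-2.215, -2.228, 0.001]
contact_force: [-0.5, -0.2, 0.1]
grip_width: 0.0626
```

>>> apply_moves([
  {"xyz": [-0.01, 0.025, 0], "turn": 0},
  {"xyz": [-0.01, 0.025, 0], "turn": 0},
  {"xyz": [-0.01, 0.025, 0], "turn": 0},
  {"xyz": [-0.01, 0.025, 0], "turn": 0},
  {"xyz": [-0.01, 0.025, 0], "turn": 0},
  {"xyz": [-0.01, 0.025, 0], "turn": 0},
  {"xyz": [0, 0, 0], "turn": 0},
  {"xyz": [0, 0, 0], "turn": 0},
  {"xyz": [0, 0, 0], "turn": 0},
])

```text
clock: 22.42
tcp_pos: [0.5219, 0.418, 0.4351]
orientation: [2.215, 2.227, -0.004]
contact_force: [1.4, -0.4, -1.1]
grip_width: 0.0623
```

Run:
```python
from fr import *
o=readout.get_obs();print(o["tcp_pos"],o["contact_force"],o["grip_width"],np.abs(o["qvel"]).max())
im=grab_frame("top"); cv2.imwrite("pics/t11.png",im[:,:,::-1]); T=camera_model("top")
b=blobs(im,(0,150,90),(6,255,255))[1];print(b,blobs(im,(105,150,60),(125,255,255))[1],blobs(im,(5,150,120),(17,255,255),30,(300,120,350,220))[1])
fruits(T,im,.031,(365,140,460,270))
fruits(T,im,.056,(250,130,330,210))
im=grab_frame("scene"); cv2.imwrite("pics/s11.png",im[:,:,::-1])
```

```text
[0.52190305 0.4180427  0.4351374 ] [ 1.39476823 -0.35397528 -1.11110072] 0.06233579450283914 0.020277533064586344
[([179, 157, 10, 11, 89], [183.1, 162.3]), ([404, 222, 32, 24, 536], [420.1, 233.4])] [([252, 140, 67, 61, 2154], [292.0, 173.6])] [([326, 160, 10, 8, 75], [330.6, 163.5])]
lem [382 164  32  22 508] [ 0.5812 -0.2822] axis deg 103.08829172171238 ext [0.0559 0.0874]
sp [404 222  33  24 570] [ 0.4221 -0.3354] axis deg 112.90145732910779 ext [0.0533 0.092 ]
avo [284 159  29  21 464] [ 0.5911 -0.012 ] axis deg 109.10172403564762 ext [0.0485 0.0798]
```

View pics/t11.png

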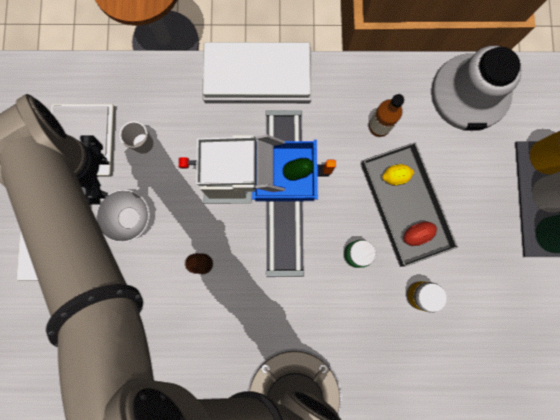

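View pics/s11.png

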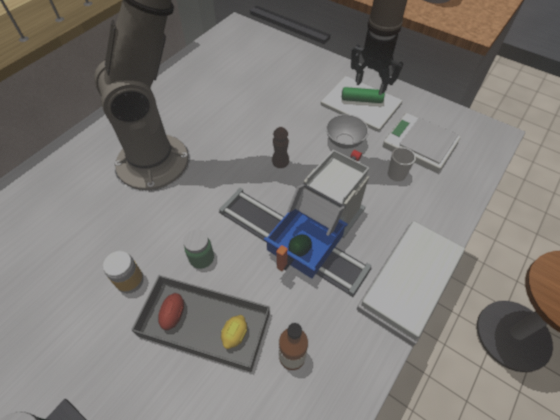

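The avocado lies in the tub at (298,169) in the top view. The knob is back at its starting pixel (183.1,162.3). The lemon and sweet potato have not moved, and the gripper is in the clear. I'm handing in.

Run:
```python
from bench import r
print(r.hand_in())
```

```text
the job is handed in; nothing more can be done
None
```

The job is done as asked and handed in, finishing at about 22.5 s of the 61 s allowed. I slid the tub 85 mm along its rail by the orange grip. I then laid the avocado in the pan, raised the pan by its knob to about 1.08 rad, and led it back down to about 7 mm above rest before letting go.

- **Tub:** its centre is at x ≈ 0.581–0.583 m and the spout's at x ≈ 0.581–0.582 m, so they line up to about 2 mm. It did not move after I released it.
- **Avocado:** the final top and scene pictures show it lying in the tub, with the pan empty.
- **Pan:** the knob is back at exactly its starting place in the picture.
- **Other things:** the lemon and sweet potato are within 1 mm of where they started. The jar, oil bottle, mill, bowl, beaker and tin look unmoved.
- **Robot:** the gripper is open and clear of everything.

The measured tool force peaked at about 21 N for a moment, when the avocado was pressed onto the pan floor before I released it. The top and wrist cameras disagreed by up to 3–6 mm on some points: the grip's y position and the pan's centre and back wall. I averaged the readings or measured again closer in. No check failed.

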